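Sweep the loose nuts into the scoop tray

ROBOT

A 6-joint arm with a two-finger parallel gripper is mounted at the origin on the work surface. World frame = base frame: x ahead of the robot, y to its left, z up, the work surface at z = 0. Lengths are in m, angles in rad, forces in N, time in s.
With the tool pointing down it reaches from about 0.375 to 0.9 m from the base axis. Payload 3.1 kg.
Tool frame: the origin (TCP) lies where the fingers leave the gripper's body, on its centre line; the fingertips stand 70 mm ahead of it and the grasp point (between the pads) lies 51 mm ahead of it; z points along the fingers, y is the line along which they close (so a half turn about z gives the same grasp; the last joint's range is limited). The gripper opens to 87 mm and grips with 3 to 60 N. Pads are 19 mm wide; open, the fingers measure 117 mm over their backs; the gripper's body (75 mm by 190 mm) begins 51 mm behind the grasp point.
Start: joints at [0.974, 0.527, 1.433, -0, 1.181, -0.178], TCP at [0.254, 0.571, 0.292] pointing down, gripper open.
Joint ranges: [-3.08, 3.08], [-0.75, 2.2], [0.22, 2.44], [-1.43, 4.57], [0, 2.65], [-2.85, 2.85]. Speed limits (rad/s): [2.79, 2.79, 3.14, 3.14, 3.14, 3.14].

INTERFACE

Orientations are given as a unit quaternion [w, x, y, z].
In Python, from workcell import observe, get_image, close_job gives the robot as it stands. The module is installed in compiled form; this text tells all that it offers.
- The arm moves only by the tool play_rows, never from a script. Its argument "series" is a list that holds one entry, the list of rows, each a list of 6 numbers: the shift along the tool's x, y, z as a fraction of full scale, then the turn, a rotation vector about the tool's x, y, z as a fraction of full scale. In form: [[[dx, dy, dz, wx, wy, wz], ...]]. A call has 1 to 10 rows; each row is the pose to reach, as a shift and turn from the pose commanded when the call began, along the tool's axes at that moment, turning the shorter way round; what a row does not reach only later rows make up. Full scale, the value 1, is 0.3 m for a shift and pi rad for a turn. A row lasts 1/10 s, in which the tool goes at most 50 mm and 8.59 degrees, less where a joint would pass 70% of its speed; a pose out of reach is approached as far as the arm can. A call with a number of a shift or a turn outside -1 to 1 is refused whole. A call with a gripper value outside its range is refused whole. "gripper" is the opening, from 0 (shut) to 1 (fully open), set as the call begins (left out, the last holds). The fingers move at their own pace and stop on an object; "force" is the grip in N (left out, the last holds). Time passes only in rows, so rows that repeat a pose let the fingers close. It gives the time, the measured TCP pose, the force, the opening and the grip force at its end, in the units of the state.
- observe(): the state, without advancing time (a new reading comes with each control period).
- get_image(name): name is "scene" or "side" or "wrist"; returns a dict with "color" (400x640x3 uint8, red, green, blue), "z_map" (400x640 float32, m along the optical axis (not along the pixel's ray), 0 where there is no reading), "fx", "fy", "cx", "cy" (pixels), "D" ([k1, k2, p1, p2, k3] as OpenCV has them; the pictures are not rectified), "origin" and "orientation" of the camera in the world. Camera axes: x right, y up, looking along -z (the intrinsics and any distortion apply to the point x, -y, -z); pixel columns grow to the right and rows downward; lengths in m; the calibration is good to about 2 mm. A picture is of the moment at which its call begins.
- close_job(): hands the job in; it is judged then, once.
The state is a dict: "time_s": time; "joint_pos": joint angles; "dq": joint speeds; "joint_efforts": joint torques, N m; "eef_pos": TCP position; "tcp_rot": TCP orientation; "contact_force": force on the tool from outside, world axes, zero at the start; "moment": the same for the moment, N m; "finger_gap": finger opening in m; "grip_force": force on a finger pad.
Only numpy, scipy, OpenCV 4.12 (cv2) and the standard library are available. Lean on these libraries where they do the work, as an engineer would, in place of code of your own. Each camera call takes 0.05 s, during which the arm holds its last target. There are 200 camera calls.

TASK

Sweep the three loose steel hex nuts along the bench top with your fingers, in through the open side of the aluminium scoop tray, until all three lie flat on its floor, wholly inside past the bevelled lip. Push them only: never pick a nut up. Leave the jar, the standing bolt, the screwdriver, the spanner, the tape dispenser and the carton where they are.

Things in the scene. Friction and masses are not known exactly. Their poses are not given: they have to be found in the camera images.
- tray: Open-fronted aluminium scoop tray, fixed to the bench. Origin: centre of its underside, at bench height. Floor 206 mm along its x, 140 mm along its y, 2 mm thick. Walls 28 mm high and 3 mm thick at both sides (inner faces x = -100 and +100 mm) and at the back (inner face y = -70 mm, with a dark handle behind). The whole +y side is open.
- tray_mouth (a point): Middle of the tray's open side, at y = +70 mm of the tray, 2 mm above the bench, where the floor ends; from here a bevelled lip slopes down to bench level at y = +88 mm, so that flat things slide up onto the floor. Axes as the tray's.
- nut1_center (a point): Centre (9.5 mm above the underside) of one of three alike loose steel hexagon nuts, 36 mm across flats, 42 mm across corners, 19 mm high, 75 to 155 g, lying flat on the bench (z axis up) beside the tray's open side. Its flat faces look along its own x axis and every 60 degrees from it.
- nut2_center (a point): Centre (9.5 mm above the underside) of one of three alike loose steel hexagon nuts, 36 mm across flats, 42 mm across corners, 19 mm high, 75 to 155 g, lying flat on the bench (z axis up) beside the tray's open side. Its flat faces look along its own x axis and every 60 degrees from it.
- nut3_center (a point): Centre (9.5 mm above the underside) of one of three alike loose steel hexagon nuts, 36 mm across flats, 42 mm across corners, 19 mm high, 75 to 155 g, lying flat on the bench (z axis up) beside the tray's open side. Its flat faces look along its own x axis and every 60 degrees from it.
- jar: Small empty open glass jar, 48 mm in diameter, 56 mm high, standing among the nuts. Origin: centre of its underside. A bystander.
- bolt: Dark steel hexagon bolt standing on its head (24 mm across flats, 10 mm high), threaded shank 16 mm thick pointing up, 52 mm high in all. Origin: centre of its underside. A bystander.
- screwdriver: Screwdriver with black handle, 200 mm long, lying along its x axis, handle to -x. Origin: about the middle of its length, at bench height. A bystander.
- spanner: Steel adjustable spanner, about 195 mm long, 12 mm thick, lying flat along its x axis: jaws end at +45 mm, handle end at -150 mm from its origin, which lies in the head, at bench height. A bystander.
- dispenser: Yellow plastic tape dispenser, 140 mm along its x, 56 mm wide, 73 mm high over the roll. Origin: centre of its underside. A bystander.
- carton: Closed cardboard carton, 90 mm along its x, 120 mm along its y, 55 mm high. Origin: centre of its underside. A bystander.
Not all that is in view belongs to the job. What is shaped like the part that bears nut2_center but pink is not meant.

How it is judged:
By the outcome, as a careful person would: the job done as asked, in the order asked, and still so for the second after the job is handed in, with the robot touching nothing.
It also fails if it takes over 72 s, if anything falls off the work surface, if the arm or the gripper's body presses on something with over 40 N, if the wrist force passes 120 N, or if a joint passes its speed limit or range.

## Working session

There is one attempt and no reset: what is moved stays moved. The work goes in short steps, Python scripts to look and compute and a tool call to move; the robot and the scene stay as the last step left them, time stands still between calls to the robot, and variables do not carry over. Pictures are saved under pics/ and viewed, at most 10 in all, crops included, and the job is handed in when it is done.

Besides the shell and the picture viewer there is one more tool, called in YAML: its name, and indented under it one key for each argument. play_rows: Moves the arm, as the interface text tells. Shift numbers are shares of 0.3 m and turn numbers shares of pi rad, none past 1 either way. Its arguments: {"type":"object","properties":{"series":{"type":"array"},"gripper":{"type":"number"},"force":{"type":"number"}},"required":["series"]}

```bash
mkdir -p pics
cat > h.py <<'E'
import numpy as np, cv2
from scipy.spatial.transform import Rotation as R
from workcell import observe, get_image
def grab(n):
    g=get_image(n); np.savez(f'{n}.npz',**{k:np.array(v) for k,v in g.items()}); return g
def load(n): return dict(np.load(f'{n}.npz'))
def rot(g): w,x,y,z=g['orientation']; return R.from_quat([x,y,z,w]).as_matrix()
def K(g): return np.array([[g['fx'],0,g['cx']],[0,g['fy'],g['cy']],[0,0,1.]])
def plane(g,uv,z):
    p=cv2.undistortPoints(np.array(uv,float).reshape(-1,1,2),K(g),np.array(g['D'],float)).reshape(-1,2)
    d=np.c_[p[:,0],-p[:,1],-np.ones(len(p))]@rot(g).T
    o=np.array(g['origin'],float); return o+d*((z-o[2])/d[:,2])[:,None]
def proj(g,P):
    c=(np.array(P,float).reshape(-1,3)-g['origin'])@rot(g); c=c*[1,-1,-1]
    return cv2.projectPoints(c,np.zeros(3),np.zeros(3),K(g),np.array(g['D'],float))[0].reshape(-1,2)
def topdown(g,x0,x1,y0,y1,z,s=1000):
    # rectified view: rows=x descending, cols=y descending
    X,Y=np.meshgrid(np.arange(x1,x0,-1/s),np.arange(y1,y0,-1/s),indexing='ij')
    uv=proj(g,np.c_[X.ravel(),Y.ravel(),np.full(X.size,z)]).astype(np.float32).reshape(*X.shape,2)
    return cv2.remap(g['color'],uv[...,0],uv[...,1],cv2.INTER_LINEAR)
def save(n,im): cv2.imwrite(f'pics/{n}.png',im[...,::-1])
E
python3 - <<'E'
from h import *
s=observe(); print(s['time_s'],s['eef_pos'],s['tcp_rot'])
for n in ('scene','side','wrist'):
    g=grab(n); print(n,np.round(g['origin'],3),np.round(rot(g)[:,2],2)); save(n,g['color'])
E
```

```text
0.0 [0.25381857 0.5705143  0.29128636] [-3.94448196e-04  2.07860250e-01  9.78157958e-01 -9.85345518e-04]
scene [1.213 0.254 0.527] [0.79 0.14 0.6 ]
side [ 0.408 -0.669  0.631] [-0.19 -0.8   0.57]
wrist [0.191 0.599 0.383] [-0.23  0.1   0.97]
```

View pics/scene.png

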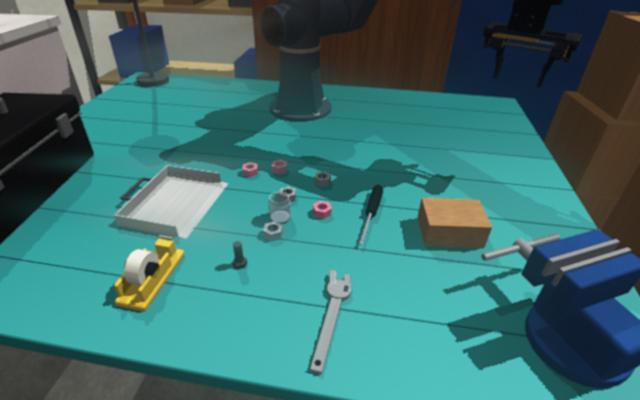

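View pics/side.png

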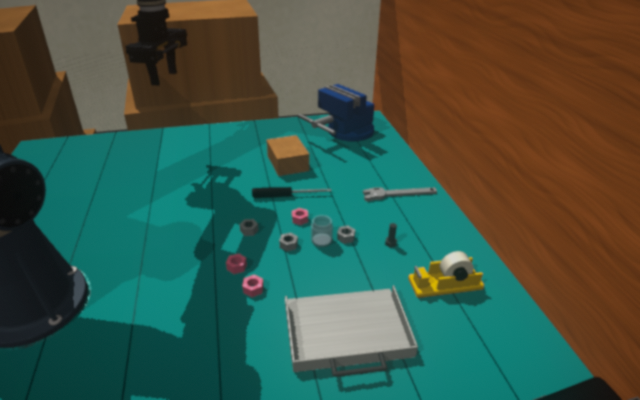

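Scene view: grey nuts are at (272,230), (287,192) behind the jar, and (323,178) in shadow. Pink decoys are at (250,169), (279,167) and (321,209). In the side view the greys are at (346,234), (289,241) and (249,227), the pinks at (236,263), (253,286) and (300,215). The tray is at (350,325). I'll confirm colours in a rectified crop.

Run:
```python
from h import *
g=load('side'); h=load('scene')
print('side grey',plane(g,[(249,226),(289,240),(346,233),(236,262),(253,285),(300,215)],.0095).round(3)[:,:2].tolist())
print('scene grey',plane(h,[(323,178),(287,192),(272,230),(279,167),(250,169),(321,209)],.0095).round(3)[:,:2].tolist())
print('side jar,bolt',plane(g,[(322,240),(391,243)],0).round(3)[:,:2].tolist())
print('side tray inner',plane(g,[(288,300),(393,290),(414,355),(293,365)],.028).round(3)[:,:2].tolist())
a=topdown(g,.35,.75,-.25,.3,.019); 
for i in range(0,400,50): cv2.putText(a,f'{.75-i/1000:.2f}',(0,i+4),0,.35,(255,255,0)); cv2.line(a,(25,i),(550,i),(255,255,0) if i%100==50 else (120,120,0),1)
for j in range(0,550,50): cv2.putText(a,f'{.3-j/1000:.2f}',(j,10),0,.33,(255,255,0)); cv2.line(a,(j,0),(j,400),(120,120,0),1)
save('top',a)
```

```text
side grey [[0.433, 0.146], [0.514, 0.079], [0.643, 0.078], [0.396, 0.031], [0.424, -0.042], [0.554, 0.165]]
scene grey [[0.425, 0.144], [0.499, 0.071], [0.636, 0.072], [0.396, 0.026], [0.419, -0.044], [0.549, 0.159]]
side jar,bolt [[0.588, 0.076], [0.735, 0.035]]
side tray inner [[0.482, -0.111], [0.677, -0.126], [0.661, -0.27], [0.467, -0.248]]
```

View pics/top.png

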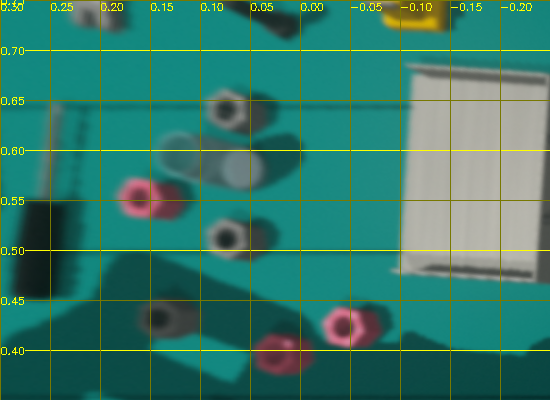

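Colours are clear in the rectified view. The targets (grey) are at about (0.43,0.145), (0.51,0.075) and (0.64,0.075). The decoys (pink) are at (0.40,0.02), (0.42,-0.04) and (0.55,0.16). Next I refine positions with depth.

Run:
```python
from h import *
vv,uu=np.mgrid[0:400,0:640]; C=[]
for n in('side','scene'):
    g=load(n); p=cv2.undistortPoints(np.c_[uu.ravel(),vv.ravel()].astype(float).reshape(-1,1,2),K(g),g['D'].astype(float)).reshape(-1,2)
    d=g['z_map'].ravel(); P=(np.c_[p[:,0],-p[:,1],-np.ones(len(p))]*d[:,None])@rot(g).T+g['origin']; P=P[d>0]; col=g['color'].reshape(-1,3)[d>0].astype(int)
    m=(P[:,2]>-.01)&(P[:,2]<.01)&(P[:,0]>.3)&(P[:,0]<.8)&(abs(P[:,1])<.3); print(n,'bench z',np.median(P[m,2]).round(4))
    def q(c,r,lo,hi):
        m=(np.hypot(*(P[:,:2]-c).T)<r)&(P[:,2]>lo)&(P[:,2]<hi); X=P[m]
        if len(X)<4: return len(X)
        return len(X),((X.min(0)+X.max(0))/2)[:2].round(3),np.ptp(X,axis=0)[:2].round(3),np.median(col[m],axis=0)
    for c in((.43,.145),(.51,.075),(.64,.075)): print('nut',q(c,.035,.014,.024))
    print('jar rim',q((.58,.07),.04,.045,.062),'jar low',q((.58,.07),.04,.024,.05)); print('bolt',q((.735,.035),.04,.03,.06))
    m=(P[:,2]>.022)&(P[:,2]<.034)&(P[:,0]>.44)&(P[:,0]<.71)&(P[:,1]<-.07)&(P[:,1]>-.3); X=P[m,:2].astype(np.float32)
    r=cv2.minAreaRect(X); print('tray walls',r,cv2.boxPoints(r).round(3).tolist())
    m=(P[:,2]>.03)&(P[:,0]>.68)&(P[:,0]<.9)&(P[:,1]<0)&(P[:,1]>-.3);X=P[m]; print('disp',X.min(0).round(3),X.max(0).round(3))
```

```text
side bench z -0.0007
nut (124, array([0.432, 0.142]), array([0.038, 0.04 ]), array([60., 68., 66.]))
nut (137, array([0.513, 0.075]), array([0.039, 0.041]), array([108., 116., 113.]))
nut (126, array([0.64 , 0.074]), array([0.04, 0.04]), array([106.5, 117. , 113. ]))
jar rim (172, array([0.587, 0.074]), array([0.042, 0.046]), array([ 66., 105., 103.])) jar low (316, array([0.585, 0.073]), array([0.044, 0.049]), array([ 67., 105., 103.]))
bolt (81, array([0.732, 0.034]), array([0.016, 0.018]), array([29., 63., 59.]))
tray walls ((0.5745477676391602, -0.19397231936454773), (0.17350272834300995, 0.20688052475452423), 86.68553161621094) [[0.4659999907016754, -0.2750000059604645], [0.6729999780654907, -0.28700000047683716], [0.6830000281333923, -0.11299999803304672], [0.47600001096725464, -0.10100000351667404]]
disp [ 0.73  -0.137  0.03 ] [ 0.857 -0.081  0.075]
scene bench z 0.0009
nut (122, array([0.433, 0.143]), array([0.038, 0.038]), array([70., 84., 83.]))
nut (92, array([0.51 , 0.074]), array([0.036, 0.036]), array([133.5, 145.5, 147. ]))
nut (214, array([0.633, 0.074]), array([0.055, 0.036]), array([125. , 149.5, 150. ]))
jar rim (225, array([0.586, 0.075]), array([0.046, 0.043]), array([ 87., 118., 121.])) jar low (345, array([0.586, 0.075]), array([0.048, 0.047]), array([ 86., 121., 124.]))
bolt (123, array([0.733, 0.034]), array([0.017, 0.015]), array([49., 86., 84.]))
tray walls ((0.5733479261398315, -0.19264446198940277), (0.17353327572345734, 0.21131253242492676), 86.53319549560547) [[0.46299999952316284, -0.27300000190734863], [0.6740000247955322, -0.28600001335144043], [0.6840000152587891, -0.1120000034570694], [0.4729999899864197, -0.10000000149011612]]
disp [ 0.68  -0.137  0.03 ] [ 0.858 -0.08   0.076]
```

play_rows:
  series:
    - [[-0.9, -0.62, 0.17, 0, 0, 0.3667], [-0.9, -0.62, 0.17, 0, 0, 0.3667], [-0.9, -0.62, 0.17, 0, 0, 0.3667], [-0.9, -0.62, 0.17, 0, 0, 0.3667], [-0.9, -0.62, 0.17, 0, 0, 0.3667], [-0.9, -0.62, 0.17, 0, 0, 0.3667], [-0.9, -0.62, 0.17, 0, 0, 0.3667], [-0.9, -0.62, 0.17, 0, 0, 0.3667], [-0.9, -0.62, 0.17, 0, 0, 0.3667], [-0.9, -0.62, 0.17, 0, 0, 0.3667]]
  gripper: 0.08

```text
time_s: 1.15
eef_pos: [0.425, 0.2913, 0.2412]
tcp_rot: [-0.0, 0.706, 0.708, -0.0]
contact_force: [-1.3, -0.8, 0.1]
finger_gap: 0.0151
grip_force: 0.0
```

play_rows:
  series:
    - [[-0.577, 0.293, 0.3, 0, 0, 0], [-0.577, 0.293, 0.3, 0, 0, 0], [-0.577, 0.293, 0.3, 0, 0, 0], [-0.577, 0.293, 0.3, 0, 0, 0], [-0.577, 0.293, 0.3, 0, 0, 0], [-0.577, 0.293, 0.4, 0, 0, 0], [-0.577, 0.293, 0.48, 0, 0, 0], [-0.577, 0.293, 0.537, 0, 0, 0], [-0.577, 0.293, 0.537, 0, 0, 0], [-0.577, 0.293, 0.537, 0, 0, 0]]

```text
time_s: 2.15
eef_pos: [0.5128, 0.1192, 0.0804]
tcp_rot: [-0.0, 0.706, 0.708, -0.0]
contact_force: [-0.5, -0.1, 0.7]
finger_gap: 0.0072
grip_force: 0.0
```

play_rows:
  series:
    - [[-0.03, 0, 0, 0, 0, 0], [-0.07, 0, 0, 0, 0, 0], [-0.12, 0.003, 0, 0, 0, 0], [-0.17, 0.006, 0, 0, 0, 0], [-0.22, 0.009, 0, 0, 0, 0], [-0.27, 0.012, 0, 0, 0, 0], [-0.32, 0.015, 0, 0, 0, 0], [-0.37, 0.018, 0, 0, 0, 0], [-0.41, 0.02, 0, 0, 0, 0], [-0.44, 0.022, 0, 0, 0, 0]]

```text
time_s: 3.15
eef_pos: [0.5196, -0.0151, 0.0801]
tcp_rot: [-0.0, 0.707, 0.707, -0.0]
contact_force: [1.0, 2.2, 2.0]
finger_gap: 0.0068
grip_force: 1.0
```

play_rows:
  series:
    - [[-0.03, 0.002, 0, 0, 0, 0], [-0.07, 0.004, 0, 0, 0, 0], [-0.12, 0.006, 0, 0, 0, 0], [-0.17, 0.009, 0, 0, 0, 0], [-0.22, 0.012, 0, 0, 0, 0], [-0.27, 0.015, 0, 0, 0, 0], [-0.32, 0.018, 0, 0, 0, 0], [-0.37, 0.021, 0, 0, 0, 0], [-0.41, 0.024, 0, 0, 0, 0], [-0.43, 0.025, 0, 0, 0, 0]]

```text
time_s: 4.15
eef_pos: [0.5275, -0.1446, 0.0801]
tcp_rot: [0.001, 0.708, 0.707, 0.0]
contact_force: [0.0, 0.9, 0.8]
finger_gap: 0.0072
grip_force: 0.4
```

play_rows:
  series:
    - [[0, 0, 0, 0, 0, 0], [0.05, 0, 0, 0, 0, 0], [0.1, 0, 0, 0, 0, 0], [0.1, 0, -0.15, 0, 0, 0], [0.1, 0, -0.3, 0, 0, 0], [0.2, 0.1, -0.3, 0, 0, 0], [0.35, 0.2, -0.3, 0, 0, 0], [0.5, 0.3, -0.3, 0, 0, 0], [0.65, 0.35, -0.3, 0, 0, 0], [0.65, 0.35, -0.3, 0, 0, 0]]

```text
time_s: 5.15
eef_pos: [0.6327, 0.0599, 0.1701]
tcp_rot: [-0.0, 0.704, 0.71, 0.001]
contact_force: [0.1, -0.7, 0.1]
finger_gap: 0.0071
grip_force: 0.0
```

```bash
cat > look.py <<'E'
import sys
from h import *
g=grab('side'); s=observe(); print(s['time_s'],s['eef_pos'].round(4) if hasattr(s['eef_pos'],'round') else s['eef_pos'])
a=topdown(g,.35,.75,-.3,.25,.019)
for i in range(0,400,50): cv2.putText(a,f'{.75-i/1000:.2f}',(0,i+4),0,.35,(255,255,0)); cv2.line(a,(25,i),(550,i),(120,120,0),1)
for j in range(0,550,50): cv2.putText(a,f'{.25-j/1000:.2f}',(j,10),0,.33,(255,255,0)); cv2.line(a,(j,0),(j,400),(120,120,0),1)
save(sys.argv[1],a)
E
python3 look.py t2
```

```text
5.2 [0.6318 0.0582 0.1699]
```

View pics/t2.png

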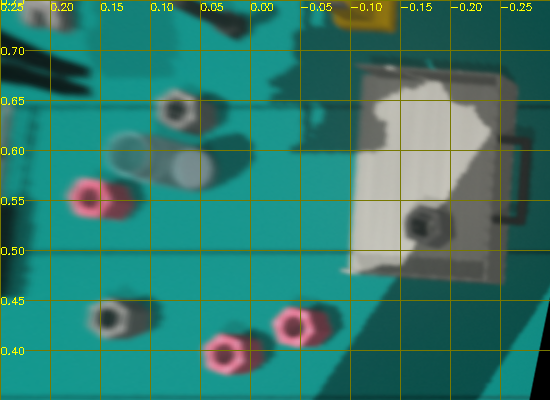

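The first nut lies inside the tray at about pixel (420,228), roughly (0.52,-0.17). Everything else is unmoved. Next is the nut beside the jar, at (178,110).

play_rows:
  series:
    - [[0.227, 0.033, 0, 0, 0, 0], [0.227, 0.033, 0, 0, 0, 0], [0.227, 0.033, 0, 0, 0, 0], [0.227, 0.033, 0.1, 0, 0, 0], [0.227, 0.033, 0.2, 0, 0, 0], [0.227, 0.033, 0.26, 0, 0, 0], [0.227, 0.033, 0.3, 0, 0, 0], [0.227, 0.033, 0.3, 0, 0, 0]]

```text
time_s: 6.0
eef_pos: [0.6405, 0.1191, 0.0784]
tcp_rot: [-0.001, 0.707, 0.707, -0.002]
contact_force: [0.2, 0.2, 0.1]
finger_gap: 0.0068
grip_force: 0.0
```

play_rows:
  series:
    - [[-0.03, 0, -0.005, 0, 0, 0], [-0.07, 0, -0.005, 0, 0, 0], [-0.12, 0, -0.005, 0, 0, 0], [-0.17, -0.003, -0.005, 0, 0, 0], [-0.22, -0.007, -0.005, 0, 0, 0], [-0.27, -0.013, -0.005, 0, 0, 0], [-0.32, -0.02, -0.005, 0, 0, 0], [-0.37, -0.027, -0.005, 0, 0, 0], [-0.41, -0.033, -0.005, 0, 0, 0], [-0.44, -0.037, -0.005, 0, 0, 0]]

```text
time_s: 7.0
eef_pos: [0.6306, -0.0131, 0.0816]
tcp_rot: [-0.0, 0.707, 0.707, -0.0]
contact_force: [0.1, 1.1, 0.9]
finger_gap: 0.0071
grip_force: 0.8
```

play_rows:
  series:
    - [[-0.03, -0.004, 0, 0, 0, 0], [-0.07, -0.009, 0, 0, 0, 0], [-0.12, -0.015, 0, 0, 0, 0], [-0.17, -0.02, 0, 0, 0, 0], [-0.22, -0.024, 0, 0, 0, 0], [-0.27, -0.027, 0, 0, 0, 0], [-0.32, -0.03, 0, 0, 0, 0], [-0.37, -0.032, 0, 0, 0, 0], [-0.41, -0.034, 0, 0, 0, 0], [-0.44, -0.035, 0, 0, 0, 0]]

```text
time_s: 8.0
eef_pos: [0.6203, -0.1452, 0.0816]
tcp_rot: [0.0, 0.707, 0.707, -0.0]
contact_force: [-0.3, 1.6, -0.1]
finger_gap: 0.0068
grip_force: 0.4
```

play_rows:
  series:
    - [[0, 0, 0, 0, 0, 0], [0.05, 0, 0, 0, 0, 0], [0.1, 0, 0, 0, 0, 0], [0.1, 0, -0.15, 0, 0, 0], [0.1, 0, -0.3, 0, 0, 0], [0.2, -0.1, -0.3, 0, 0, 0], [0.35, -0.2, -0.3, 0, 0, 0], [0.5, -0.35, -0.3, 0, 0, 0], [0.6, -0.45, -0.3, 0, 0, 0], [0.6, -0.45, -0.3, 0, 0, 0]]

```text
time_s: 9.0
eef_pos: [0.4782, 0.0416, 0.1713]
tcp_rot: [-0.004, 0.705, 0.709, -0.003]
contact_force: [-0.1, -0.5, -0.7]
finger_gap: 0.0071
grip_force: 0.0
```

```bash
python3 look.py t3
```

```text
9.05 [0.4799 0.041  0.1715]
```

View pics/t3.png

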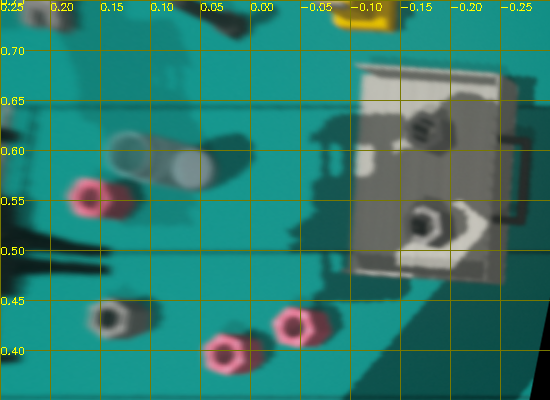

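The second nut lies inside at pixel (425,130), and the first is still at (422,225). The last nut, (108,318), gets a diagonal push.

play_rows:
  series:
    - [[0.493, -0.24, 0, 0, 0, -0.1406], [0.493, -0.24, 0, 0, 0, -0.1406], [0.493, -0.24, 0, 0, 0, -0.1406], [0.493, -0.24, 0, 0, 0, -0.1406], [0.493, -0.24, 0, 0, 0, -0.1406], [0.493, -0.24, 0, 0, 0, -0.1406], [0.493, -0.24, 0, 0, 0, -0.1406]]

```text
time_s: 9.75
eef_pos: [0.4149, 0.1836, 0.1717]
tcp_rot: [0.001, 0.535, 0.845, 0.0]
contact_force: [-0.1, 0.4, 0.3]
finger_gap: 0.0068
grip_force: 0.0
```

play_rows:
  series:
    - [[0, 0, 0.1, 0, 0, 0], [0, 0, 0.2, 0, 0, 0], [0, 0, 0.26, 0, 0, 0], [0, 0, 0.302, 0, 0, 0], [0, 0, 0.302, 0, 0, 0]]

```text
time_s: 10.25
eef_pos: [0.4139, 0.1829, 0.0795]
tcp_rot: [-0.001, 0.536, 0.844, -0.001]
contact_force: [0.6, 0.1, -0.1]
finger_gap: 0.007
grip_force: 0.0
```

play_rows:
  series:
    - [[-0.03, 0, 0, 0, 0, 0], [-0.06, 0, 0, 0, 0, 0], [-0.1, 0, 0, 0, 0, 0], [-0.15, 0, 0, 0, 0, 0], [-0.2, 0, 0, 0, 0, 0], [-0.25, 0, 0, 0, 0, 0], [-0.3, 0, 0, 0, 0, 0], [-0.35, 0, 0, 0, 0, 0], [-0.38, 0, 0, 0, 0, 0], [-0.4, 0, 0, 0, 0, 0]]

```text
time_s: 11.25
eef_pos: [0.4652, 0.0747, 0.0814]
tcp_rot: [0.0, 0.536, 0.844, 0.0]
contact_force: [-0.4, 1.4, 1.6]
finger_gap: 0.0068
grip_force: 1.0
```

```bash
python3 look.py t4
```

```text
11.3 [0.4656 0.0744 0.0813]
```

View pics/t4.png

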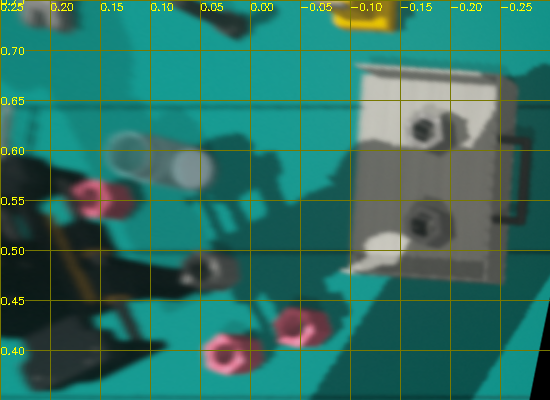

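The nut rides on the fingertips at pixel (203,270), about (0.48,0.047), as planned. I continue the push.

play_rows:
  series:
    - [[-0.03, 0, 0, 0, 0, 0], [-0.07, 0, 0, 0, 0, 0], [-0.11, 0, 0, 0, 0, 0], [-0.16, 0, 0, 0, 0, 0], [-0.21, 0, 0, 0, 0, 0], [-0.26, 0, 0, 0, 0, 0], [-0.31, 0, 0, 0, 0, 0], [-0.35, 0, 0, 0, 0, 0], [-0.38, 0, 0, 0, 0, 0], [-0.4, 0, 0, 0, 0, 0]]

```text
time_s: 12.3
eef_pos: [0.5164, -0.0337, 0.081]
tcp_rot: [0.0, 0.535, 0.845, 0.0]
contact_force: [-0.9, 1.6, 2.0]
finger_gap: 0.0071
grip_force: 1.0
```

play_rows:
  series:
    - [[-0.03, 0, 0, 0, 0, 0], [-0.07, 0, 0, 0, 0, 0], [-0.11, 0, 0, 0, 0, 0], [-0.15, 0, 0, 0, 0, 0], [-0.19, 0, 0, 0, 0, 0], [-0.23, 0, 0, 0, 0, 0], [-0.27, 0, 0, 0, 0, 0], [-0.3, 0, 0, 0, 0, 0], [-0.33, 0, 0, 0, 0, 0], [-0.345, 0, 0, 0, 0, 0]]

```text
time_s: 13.3
eef_pos: [0.5609, -0.1274, 0.0811]
tcp_rot: [0.0, 0.535, 0.845, 0.0]
contact_force: [-0.0, 1.2, 1.2]
finger_gap: 0.007
grip_force: 0.9
```

play_rows:
  series:
    - [[0, 0, 0, 0, 0, 0], [0.05, 0, 0, 0, 0, 0], [0.1, 0, 0, 0, 0, 0], [0.1, 0, -0.15, 0, 0, 0], [0.1, 0, -0.3, 0, 0, 0], [0.2, 0, -0.4, 0, 0, 0], [0.35, 0, -0.4, 0, 0, 0], [0.5, 0, -0.4, 0, 0, 0], [0.6, 0, -0.4, 0, 0, 0], [0.6, 0, -0.4, 0, 0, 0]]

```text
time_s: 14.3
eef_pos: [0.4784, 0.0409, 0.2008]
tcp_rot: [-0.003, 0.533, 0.846, -0.001]
contact_force: [-0.2, 0.3, -0.4]
finger_gap: 0.007
grip_force: 0.0
```

```bash
python3 look.py t5
```

```text
14.35 [0.4807 0.0392 0.201 ]
```

View pics/t5.png

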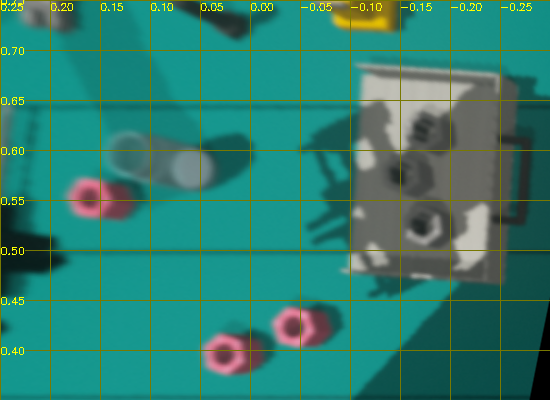

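All three nuts lie well past the lip, at pixels (425,128), (405,172) and (422,224). The bystanders and decoys are where they were. I'll run a quick flatness check and hand in.

Run:
```python
from h import *
from workcell import close_job
g=load('side'); ok=True
for c in((.62,-.17),(.575,-.153),(.525,-.17)):
    uv=proj(g,[[*c,.021]])[0].astype(int); u,v=uv
    vv,uu=np.mgrid[v-14:v+15,u-14:u+15]; d=g['z_map'][vv,uu].ravel()
    p=cv2.undistortPoints(np.c_[uu.ravel(),vv.ravel()].astype(float).reshape(-1,1,2),K(g),g['D'].astype(float)).reshape(-1,2)
    P=(np.c_[p[:,0],-p[:,1],-np.ones(len(p))]*d[:,None])@rot(g).T+g['origin']
    t=P[(P[:,2]>.013)&(np.hypot(*(P[:,:2]-c).T)<.03)]; print(len(t),np.percentile(t[:,2],[25,50,75,98]).round(4),t[:,1].max().round(3))
    ok&=np.percentile(t[:,2],98)<.027 and t[:,1].max()<-.115
print(ok)
if ok: print(close_job())
```

```text
281 [0.0178 0.0198 0.0207 0.0222] -0.155
270 [0.0181 0.02   0.0211 0.0228] -0.133
279 [0.0183 0.0198 0.0205 0.0218] -0.154
True
the job is handed in; nothing more can be done
None
```

All three steel nuts were swept into the scoop tray and lie flat on its floor, past the lip; no bystander or pink nut visibly moved in the last side-camera view (the carton, out of that crop, was not rechecked), and the job was handed in at about 14 s, with no verdict returned.

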